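# Run the case trim home

## Robot

A 6-joint arm with a two-finger parallel gripper is mounted at the origin on the work surface. World frame = base frame: x ahead of the robot, y to its left, z up, the work surface at z = 0. Lengths are in m, angles in rad, forces in N, time in s.
With the tool pointing down it reaches from about 0.375 to 0.9 m from the base axis. Payload 3.1 kg.
Tool frame: the origin (TCP) lies midway between the tips of the shut fingers; the grasp point (between the pads) lies 19 mm behind it; z points along the fingers, x is the direction in which the jaws open and shut, and the axes are right-handed (so a half turn about z gives the same grasp; the last joint's range is limited). The gripper opens to 87 mm and grips with 3 to 60 N. Pads are 19 mm wide; open, the fingers measure 117 mm over their backs; the gripper's body (75 mm by 190 mm) begins 51 mm behind the grasp point.
Start: joints at [-1.516, 0.527, 1.433, -0, 1.181, -0.178], TCP at [0.144, -0.608, 0.223] pointing down, gripper open.
Joint ranges: [-3.08, 3.08], [-0.75, 2.2], [0.22, 2.44], [-1.43, 4.57], [0, 2.65], [-2.85, 2.85]. Speed limits (rad/s): [2.79, 2.79, 3.14, 3.14, 3.14, 3.14].

## Interface

Orientations are given as a unit quaternion [x, y, z, w].
In Python, from rig import * gives the robot as it stands.
- The arm moves only by the tool drive_tool, never from a script. Its argument "plan" is a list of rows, each an object with "offset": the shift along the tool's x, y, z in cm, a list of three; "delta_rot": the turn, a rotation vector about the tool's x, y, z in degrees, a list of three; "jaw": the finger opening in cm, from 0 to 8.7. In form: [{"offset": [dx, dy, dz], "delta_rot": [wx, wy, wz], "jaw": jaw}, ...]. A call has exactly 8 rows; each row is the pose to reach, as a shift and turn from the pose commanded when the call began, along the tool's axes at that moment; what a row does not reach only later rows make up. A row lasts 1/12 s, in which the tool goes at most 41.7 mm and 7.16 degrees, less where a joint would pass 70% of its speed; a pose out of reach is approached as far as the arm can. A call with a gripper value outside its range is refused whole. The fingers move at their own pace and stop on an object; "squeeze" is the grip in N (left out, the last holds). Time passes only in rows, so rows that repeat a pose let the fingers close, or fill a call up. It gives the time, the measured TCP pose, the force and the opening at its end, in the units of the state.
- get_obs(): the state, without advancing time (a new reading comes with each control period).
- camera(name): name is "scene" or "top"; returns the picture (480x640x3 uint8, red, green, blue); there is no depth.
- calibration(name): a dict with "K" (3x3 intrinsics, pixels), "distortion" ([k1, k2, p1, p2, k3] as OpenCV has them; the pictures are not rectified), "pose" (4x4, takes a point from camera to world coordinates). Camera axes: x right, y down, z forward; pixel columns grow to the right and rows downward; lengths in m; the calibration is good to about 2 mm. A picture is of the moment at which its call begins. calibration takes no time and is no camera call.
- hand_in(): hands the job in, once; it reports no verdict.
The state is a dict: "time": time; "q": joint angles; "joint_velocities": joint speeds; "joint_torque": joint torques, N m; "position": TCP position; "tool_rot": TCP orientation; "ft_force": force on the tool from outside, world axes, zero at the start; "moment": the same for the moment, N m; "grip_width": finger opening in m.
Only numpy, scipy, OpenCV 4.12 (cv2) and the standard library are available. Lean on these libraries where they do the work, as an engineer would, in place of code of your own. Each camera call takes 0.05 s, during which the arm holds its last target.

## Task

The six blue trim sections on the lid of the grey amplifier case stand up out of their channel. Run your closed fingertips gently along the row from the yellow dot, round the corner, to the red dot, pushing every section down flush with the lid, one after another in that order. Do not pick up or pull out anything, leave the parts on and around the case where they are, and finish clear of everything.

Things in the scene. Friction and masses are not known exactly. Their poses are not given: they have to be found in the camera images.
- case: Amplifier case, grey box, 180 (x) x 250 (y) x 55 mm high, cannot be shifted or turned. Origin: centre of its underside, on the bench (height 0); the flat lid is 55 mm above the bench. It stands on soft feet: pushed down it holds still up to about 6 N, then sinks 1 mm for each further 6 N (6 mm at most) and comes back; over 30 N is too hard a push.
- yellow_dot (a point): Flat yellow dot on the lid, 12 mm across, where the row starts: at x -60, y -116 (mm) in the case's frame. From here the near row of trim runs along the case's +y at x -60, in a flat black painted channel 16 mm wide.
- red_dot (a point): Flat red dot on the lid, 12 mm across, where the row ends: at x +44, y +85 (mm) in the case's frame. The side row of trim runs along the case's +x at y +85 up to this dot; the two rows form an L whose bare corner is at x -60, y +85.
- trim_1 (a joint): How far blue trim section 1 is pressed down, in m: about 0 to 0.001 at the start (its crown about 6 mm above the lid), 0.0055 fully down, flush with the lid to within 0.5 mm (its lowest stop), negative if pulled up (up to -0.005). A stiff sliding fit: about 2.5 N moves it and it stays where it is left, no spring.
- trim_1_top (a point): Centre of the crown (top) of blue trim section 1: near row, 1st, at x -60, y -90 (next to the yellow dot) (mm) in the case's frame; it goes down with the section. Its x axis runs along the channel, z up. The section is 12 mm wide and about 34 mm long: an 8 mm flat crown with a 25 degree ramp down to the lid at either end, so a fingertip can slide up to it along the row; about 6 mm of lid between neighbours in a row.
- trim_2 (a joint): How far blue trim section 2 is pressed down, in m: about 0 to 0.001 at the start (its crown about 6 mm above the lid), 0.0055 fully down, flush with the lid to within 0.5 mm (its lowest stop), negative if pulled up (up to -0.005). A stiff sliding fit: about 2.5 N moves it and it stays where it is left, no spring.
- trim_2_top (a point): Centre of the crown (top) of blue trim section 2: near row, 2nd, at x -60, y -50 (mm) in the case's frame; it goes down with the section. Its x axis runs along the channel, z up. The section is 12 mm wide and about 34 mm long: an 8 mm flat crown with a 25 degree ramp down to the lid at either end, so a fingertip can slide up to it along the row; about 6 mm of lid between neighbours in a row.
- trim_3 (a joint): How far blue trim section 3 is pressed down, in m: about 0 to 0.001 at the start (its crown about 6 mm above the lid), 0.0055 fully down, flush with the lid to within 0.5 mm (its lowest stop), negative if pulled up (up to -0.005). A stiff sliding fit: about 2.5 N moves it and it stays where it is left, no spring.
- trim_3_top (a point): Centre of the crown (top) of blue trim section 3: near row, 3rd, at x -60, y -10 (mm) in the case's frame; it goes down with the section. Its x axis runs along the channel, z up. The section is 12 mm wide and about 34 mm long: an 8 mm flat crown with a 25 degree ramp down to the lid at either end, so a fingertip can slide up to it along the row; about 6 mm of lid between neighbours in a row.
- trim_4 (a joint): How far blue trim section 4 is pressed down, in m: about 0 to 0.001 at the start (its crown about 6 mm above the lid), 0.0055 fully down, flush with the lid to within 0.5 mm (its lowest stop), negative if pulled up (up to -0.005). A stiff sliding fit: about 2.5 N moves it and it stays where it is left, no spring.
- trim_4_top (a point): Centre of the crown (top) of blue trim section 4: near row, 4th and last, at x -60, y +30 (mm) in the case's frame; it goes down with the section. Its x axis runs along the channel, z up. The section is 12 mm wide and about 34 mm long: an 8 mm flat crown with a 25 degree ramp down to the lid at either end, so a fingertip can slide up to it along the row; about 6 mm of lid between neighbours in a row.
- trim_5 (a joint): How far blue trim section 5 is pressed down, in m: about 0 to 0.001 at the start (its crown about 6 mm above the lid), 0.0055 fully down, flush with the lid to within 0.5 mm (its lowest stop), negative if pulled up (up to -0.005). A stiff sliding fit: about 2.5 N moves it and it stays where it is left, no spring.
- trim_5_top (a point): Centre of the crown (top) of blue trim section 5: side row, first after the corner, at x -27, y +85 (mm) in the case's frame; it goes down with the section. Its x axis runs along the channel, z up. The section is 12 mm wide and about 34 mm long: an 8 mm flat crown with a 25 degree ramp down to the lid at either end, so a fingertip can slide up to it along the row; about 6 mm of lid between neighbours in a row.
- trim_6 (a joint): How far blue trim section 6 is pressed down, in m: about 0 to 0.001 at the start (its crown about 6 mm above the lid), 0.0055 fully down, flush with the lid to within 0.5 mm (its lowest stop), negative if pulled up (up to -0.005). A stiff sliding fit: about 2.5 N moves it and it stays where it is left, no spring.
- trim_6_top (a point): Centre of the crown (top) of blue trim section 6: side row, last, at x +13, y +85 (next to the red dot) (mm) in the case's frame; it goes down with the section. Its x axis runs along the channel, z up. The section is 12 mm wide and about 34 mm long: an 8 mm flat crown with a 25 degree ramp down to the lid at either end, so a fingertip can slide up to it along the row; about 6 mm of lid between neighbours in a row.
- capacitor: Loose black can-shaped capacitor, 25 mm across, 40 mm high, standing on the lid in the angle of the L; origin at the centre of its underside. To be left alone.
- transformer: Loose small transformer, 36 x 44 x 34 mm high, dark steel, copper and white, standing on the lid; origin at the centre of its underside. To be left alone.
- screwdriver: Loose screwdriver with orange handle, 180 mm long, lying on the bench on the robot's side of the case; its x axis points along it to the tip. To be left alone.
- can: Loose plain metal can, 66 mm across, 115 mm high, standing on the bench beyond the case's +y side; origin at the centre of its underside. To be left alone.
- tub: Loose clear plastic tub, 120 x 90 x 50 mm high, on the bench by the case's -y side; origin at the centre of its underside. To be left alone.
- reel: Loose empty grey reel, 48 mm across, 42 mm high, standing on the bench near the case's near -y corner; origin at the centre of its underside. To be left alone.

How it is judged:
On the way, in this order (a step that is already met when the one before it is completed fails the run):
1. trim section 1 is pushed down flush (value of joint trim_1 above 0.004 m), for 0.05 s.
2. trim section 2 is pushed down flush (value of joint trim_2 above 0.004 m), for 0.05 s.
3. trim section 3 is pushed down flush (value of joint trim_3 above 0.004 m), for 0.05 s.
4. trim section 4 is pushed down flush (value of joint trim_4 above 0.004 m), for 0.05 s.
5. trim section 5 is pushed down flush (value of joint trim_5 above 0.004 m), for 0.05 s.
6. trim section 6 is pushed down flush (value of joint trim_6 above 0.004 m), for 0.05 s.
At the end, for the whole second after the job is handed in: All six trim sections stay down flush (joint value above 0.004, so no more than 2 mm proud), pressed in order from the yellow dot to the red dot; the loose parts are upright and within 15 mm of where they stood (value of joint each of trim_1, trim_2, trim_3, trim_4, trim_5, trim_6 above 0.004 m and distance of each of capacitor, transformer, screwdriver, can, tub, reel from where it was at the start of the episode below 0.015 m and angle between each of capacitor, transformer, can, tub, reel's own z axis and vertical below 0.2 rad); the robot touches nothing.
It fails at once if a trim section is pushed home before the one ahead of it in the row ((value of joint trim_2 above 0.004 m and value of joint trim_1 below 0.003 m) or (value of joint trim_3 above 0.004 m and value of joint trim_2 below 0.003 m) or (value of joint trim_4 above 0.004 m and value of joint trim_3 below 0.003 m) or (value of joint trim_5 above 0.004 m and value of joint trim_4 below 0.003 m) or (value of joint trim_6 above 0.004 m and value of joint trim_5 below 0.003 m)).
It fails at once if a trim section is pulled up out of its channel (value of joint any of trim_1, trim_2, trim_3, trim_4, trim_5, trim_6 below -0.002 m).
It fails at once if the case or trim is pressed hard (over 30 N) (contact force between the fingers and case above 30 N).
It fails at once if a loose part on or around the case is lifted, knocked or shifted by over 15 mm (distance of any of capacitor, transformer, screwdriver, can, tub, reel from where it was at the start of the episode above 0.015 m).
It also fails if it takes over 51 s, if anything falls off the work surface, if the arm or the gripper's body presses on something with over 40 N, if the wrist force passes 120 N, or if a joint passes its speed limit or range.

## Working session

There is one attempt and no reset: what is moved stays moved. The work goes in short steps, Python scripts to look and compute and a tool call to move; the robot and the scene stay as the last step left them, time stands still between calls to the robot, and variables do not carry over. Pictures are saved under pics/ and viewed, and the job is handed in when it is done.

Besides the shell and the picture viewer there is one more tool, called after "Request:" by a JSON object that holds its "name" and its "arguments". drive_tool: Moves the arm, as the interface text tells. Its arguments: {"type":"object","properties":{"plan":{"type":"array","items":{"type":"object","properties":{"offset":{"type":"array","items":{"type":"number"}},"delta_rot":{"type":"array","items":{"type":"number"}},"jaw":{"type":"number"}}}},"squeeze":{"type":"number"}},"required":["plan"]}

```bash
ls; mkdir -p pics
python3 - <<'E'
from rig import *
import cv2,numpy as np
for n in("scene","top"):
    im=camera(n); cv2.imwrite(f"pics/{n}0.png",im[:,:,::-1]); c=calibration(n); print(n,np.round(c["K"],1).tolist(),c["distortion"],np.round(c["pose"],3).tolist())
o=get_obs(); print(o)
E
```

```text
pics
scene [[599.7, 0.0, 325.1], [0.0, 599.7, 239.6], [0.0, 0.0, 1.0]] [-0.02506548  0.          0.          0.          0.        ] [[0.077, 0.639, -0.765, 1.302], [0.997, -0.051, 0.058, -0.002], [-0.002, -0.768, -0.641, 0.689], [0.0, 0.0, 0.0, 1.0]]
top [[480.0, 0.0, 314.2], [0.0, 480.0, 240.5], [0.0, 0.0, 1.0]] [-0.03068346  0.          0.          0.          0.        ] [[0.025, -0.989, 0.149, 0.391], [-1.0, -0.028, -0.012, 0.064], [0.016, -0.148, -0.989, 1.101], [0.0, 0.0, 0.0, 1.0]]
{'time': 0.1, 'q': array([-1.51651818e+00,  5.28370162e-01,  1.43381888e+00,  3.22023083e-06,
        1.18139324e+00, -1.78502676e-01]), 'joint_velocities': array([-8.31580097e-04, -2.57311722e-04, -3.61660127e-03, -2.85787515e-04,
        4.33100025e-05, -1.06572580e-03]), 'joint_torque': array([-3.85017538e-04, -4.40985096e+01, -1.77150536e+01,  6.34726952e-02,
        5.34169714e-02, -4.42742112e-05]), 'position': array([ 0.144168  , -0.60744453,  0.22165714]), 'tool_rot': array([ 7.84436684e-01, -6.20208110e-01, -6.57302185e-04, -7.46732036e-04]), 'ft_force': array([0.89984622, 0.23842792, 1.33352678]), 'moment': array([0.02964785, 0.03258738, 0.00386161]), 'grip_width': 0.0870059061750509}
```

View pics/scene0.png

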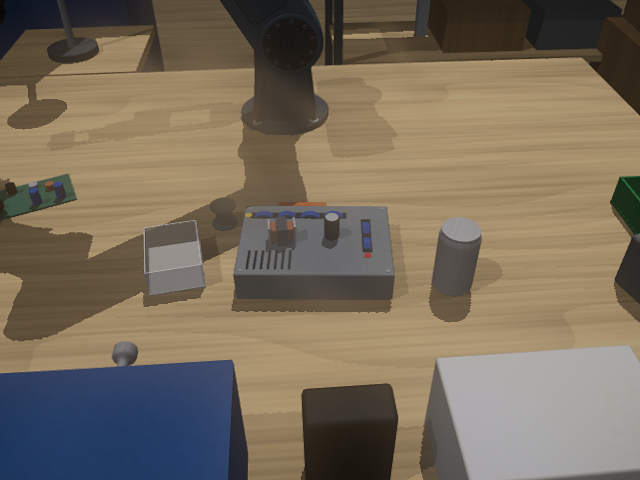

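View pics/top0.png

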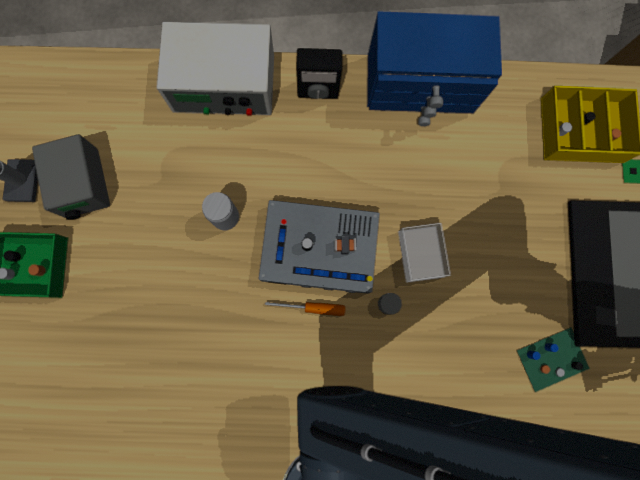

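The scene view shows the yellow dot at about (249,214) and the red dot at about (367,254). In the top view they are at about (370,278) and (284,221). The blue sections form the L, with the capacitor and the transformer inside it. Next I'll measure the dots and sections.

```bash
cat > h.py <<'E'
import numpy as np,cv2
from rig import *
def ray(n,uv):
    c=calibration(n);K=np.array(c["K"]);P=np.array(c["pose"])
    p=cv2.undistortPoints(np.array([[uv]],float),K,np.array(c["distortion"],float))[0,0]
    return P[:3,3],P[:3,:3]@np.array([p[0],p[1],1.])
def onplane(n,uv,z):
    o,d=ray(n,uv);return o+d*(z-o[2])/d[2]
def tri(u1,u2):
    A=np.zeros((3,3));b=np.zeros(3)
    for n,u in(("scene",u1),("top",u2)):
        o,d=ray(n,u);d=d/np.linalg.norm(d);M=np.eye(3)-np.outer(d,d);A+=M;b+=M@o
    return np.linalg.solve(A,b)
def blobs(hsv,lo,hi,box,amin=4):
    m=cv2.inRange(hsv,np.array(lo),np.array(hi));k=np.zeros_like(m);x0,y0,x1,y1=box;k[y0:y1,x0:x1]=255;m&=k
    n,l,s,c=cv2.connectedComponentsWithStats(m)
    return [(c[i].round(2).tolist(),int(s[i,4]),s[i,:4].tolist()) for i in range(1,n) if s[i,4]>=amin]
E
python3 - <<'E'
from h import *
for n,box in(("scene",(232,200,400,300)),("top",(255,195,385,295))):
    im=cv2.imread(f"pics/{n}0.png");h=cv2.cvtColor(im,cv2.COLOR_BGR2HSV)
    for nm,lo,hi,z in(("yel",(22,120,90),(35,255,255),.055),("red",(0,150,90),(6,255,255),.055),("blue",(105,120,40),(130,255,255),.059)):
        for b in blobs(h,lo,hi,box): print(n,nm,b,onplane(n,b[0],z).round(4))
    x0,y0,x1,y1=box
    cv2.imwrite(f"pics/{n}0z.png",cv2.resize(im[y0:y1,x0:x1],None,fx=4.7,fy=4.7,interpolation=cv2.INTER_CUBIC))
E
```

```text
scene yel ([248.45, 214.65], 20, [246, 213, 6, 4]) [ 0.4673 -0.0727  0.055 ]
scene red ([367.29, 254.86], 21, [365, 253, 6, 5]) [0.5886 0.119  0.055 ]
scene blue ([308.83, 213.83], 6, [307, 213, 5, 2]) [0.4786 0.0317 0.059 ]
top yel ([369.24, 278.2], 25, [367, 276, 6, 5]) [ 0.4689 -0.0713  0.055 ]
top red ([283.19, 221.14], 21, [281, 219, 5, 5]) [0.5902 0.1208 0.055 ]
top blue ([281.6, 235.31], 83, [278, 228, 8, 15]) [0.5577 0.1229 0.059 ]
top blue ([279.32, 253.07], 91, [276, 246, 8, 15]) [0.5183 0.1265 0.059 ]
top blue ([302.61, 270.7], 96, [295, 267, 16, 8]) [0.4811 0.0745 0.059 ]
top blue ([320.72, 272.79], 98, [313, 270, 17, 7]) [0.4776 0.035  0.059 ]
top blue ([339.1, 274.84], 90, [332, 272, 15, 7]) [ 0.4742 -0.005   0.059 ]
top blue ([357.2, 276.87], 92, [350, 274, 16, 7]) [ 0.4708 -0.0445  0.059 ]
```

```bash
cat >> h.py <<'E'
from scipy.spatial.transform import Rotation as R
def goto(world,yawdeg,pos=None,rot=None):
    o=get_obs();pos=o["position"] if pos is None else pos;r=R.from_quat(o["tool_rot"] if rot is None else rot)
    x=[np.cos(np.radians(yawdeg)),np.sin(np.radians(yawdeg)),0];z=[0,0,-1];y=np.cross(z,x)
    t=R.from_matrix(np.array([x,y,z]).T)
    print("offset cm",(r.inv().apply(np.array(world)-pos)*100).round(3),"rot deg",np.degrees((r.inv()*t).as_rotvec()).round(2))
E
python3 - <<'E'
from h import *
C={'y':(-60,-116),'r':(44,85)}
W={'y':[(.4673,-.0727),(.4689,-.0713)],'r':[(.5886,.119),(.5902,.1208)]}
c=np.array([C['y'],C['r'],(13,85),(-27,85),(-60,30),(-60,-10),(-60,-50),(-60,-90)])/1e3
w=np.array([(.4689,-.0713),(.5902,.1208),(.5577,.1229),(.5183,.1265),(.4811,.0745),(.4776,.0350),(.4742,-.005),(.4708,-.0445)])
cc=c-c.mean(0);ww=w-w.mean(0)
a=np.arctan2((cc[:,0]*ww[:,1]-cc[:,1]*ww[:,0]).sum(),(cc*ww).sum())
M=np.array([[np.cos(a),-np.sin(a)],[np.sin(a),np.cos(a)]])
t=w.mean(0)-M@c.mean(0); print(np.degrees(a),t,((c@M.T+t-w)*1e3).round(1).tolist())
t2=t-np.array([.0008,.0008])
print("t avg",t2)
for n in [(-60,-119),(-60,-90),(-60,85),(44,85),(13,85)]: print(n,(M@np.array(n)/1e3+t2).round(4))
# objects: capacitor top (z .095), can top, transformer
for n,uv,z in(("top",(307,243),.095),("scene",(332,217),.095),("top",(217,206),.115),("top",(346,243),.089)):
    p=onplane(n,uv,z)[:2];print(n,uv,p.round(4),"case mm",(M.T@(p-t2)*1e3).round(1))
p=tri((248.45,214.65),(369.24,278.2));print(p,tri((367.29,254.86),(283.19,221.14)))
p=(M@np.array((-60,-119))/1e3+t2)
goto([p[0],p[1],.12],np.degrees(a))
print(get_obs()['time'])
E
```

```text
-4.8407329650871205 [0.5382792  0.03964794] [[-0.2, 0.4], [-0.9, -0.2], [0.7, 0.3], [0.2, 0.1], [-0.1, 0.1], [0.0, -0.3], [0.1, -0.1], [0.1, -0.5]]
t avg [0.5374792  0.03884794]
(-60, -119) [ 0.4677 -0.0747]
(-60, -90) [ 0.4701 -0.0458]
(-60, 85) [0.4849 0.1286]
(44, 85) [0.5885 0.1198]
(13, 85) [0.5576 0.1224]
top (307, 243) [0.5369 0.0666] case mm [-2.9 27.6]
scene (332, 217) [0.5371 0.0666] case mm [-2.7 27.6]
top (217, 206) [0.6071 0.2572] case mm [ 51.  223.5]
top (346, 243) [ 0.5401 -0.0166] case mm [  7.3 -55. ]
[ 0.46880732 -0.07187637  0.05607015] [0.58985858 0.11975384 0.05606656]
offset cm [-44.359 -43.763  10.268] rot deg [ -0.09   0.08 -71.82]
0.1
```

View pics/top0z.png

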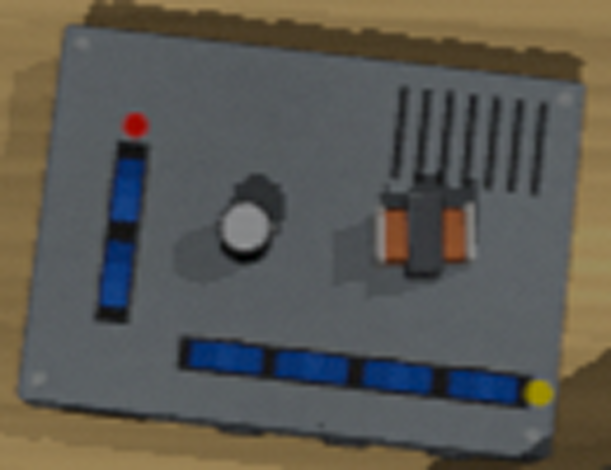

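The zoom shows the six sections, yellow dot first and red dot last, and the capacitor and transformer about 45 mm or more from both rows. Now I'll move above the start with the jaws closed.

Request:
{"name": "drive_tool", "arguments": {"plan": [{"offset": [-2.8,-2.8,0.2],"delta_rot": [0,0,-7],"jaw": 0},{"offset": [-5.6,-5.6,0.4],"delta_rot": [0,0,-14],"jaw": 0},{"offset": [-8.4,-8.4,0.6],"delta_rot": [0,0,-21],"jaw": 0},{"offset": [-11.2,-11.2,0.8],"delta_rot": [0,0,-28],"jaw": 0},{"offset": [-14,-14,1],"delta_rot": [0,0,-35],"jaw": 0},{"offset": [-16.8,-16.8,1.2],"delta_rot": [0,0,-42],"jaw": 0},{"offset": [-19.6,-19.6,1.4],"delta_rot": [0,0,-49],"jaw": 0},{"offset": [-22.4,-22.4,1.6],"delta_rot": [0,0,-56],"jaw": 0}], "squeeze": 20}}

```text
time: 0.77
position: [0.3109, -0.3365, 0.2063]
tool_rot: [0.984, -0.177, -0.0, -0.0]
ft_force: [0.9, 0.4, 0.3]
grip_width: 0.0417
```

Run:
```python
from h import *
goto([.4677,-.0747,.12],-4.84)
```

```text
offset cm [  5.59  -29.997   8.641] rot deg [-3.000e-02  1.000e-02 -1.552e+01]
```

Request:
{"name": "drive_tool", "arguments": {"plan": [{"offset": [0.75,-4,1],"delta_rot": [0,0,-4],"jaw": 0},{"offset": [1.5,-8,2],"delta_rot": [0,0,-8],"jaw": 0},{"offset": [2.25,-12,3],"delta_rot": [0,0,-12],"jaw": 0},{"offset": [3,-16,4],"delta_rot": [0,0,-15.5],"jaw": 0},{"offset": [3.7,-20,5.2],"delta_rot": [0,0,-15.5],"jaw": 0},{"offset": [4.5,-24,6.2],"delta_rot": [0,0,-15.5],"jaw": 0},{"offset": [5.2,-27.5,7.2],"delta_rot": [0,0,-15.5],"jaw": 0},{"offset": [5.6,-30,8.2],"delta_rot": [0,0,-15.5],"jaw": 0}]}}

```text
time: 1.43
position: [0.47, -0.0747, 0.1239]
tool_rot: [0.999, -0.044, 0.0, -0.0]
ft_force: [0.6, -0.5, 0.6]
grip_width: 0.0008
```

Run:
```python
from h import *
for n,box in(("scene",(190,110,350,240)),("top",(310,195,440,295))):
    im=camera(n);cv2.imwrite(f"pics/{n}1.png",cv2.resize(im[box[1]:box[3],box[0]:box[2],::-1],None,fx=4.5,fy=4.5,interpolation=cv2.INTER_CUBIC))
goto([.4677,-.0747,.065],-4.84);o=get_obs();print(o)
```

```text
offset cm [-0.11   0.089  5.807] rot deg [-0.08  0.15 -0.  ]
{'time': 1.5333, 'q': array([-3.92870139e-01,  4.92320582e-01,  1.89634644e+00,  9.07049982e-04,
        7.55839096e-01, -3.08982770e-01]), 'joint_velocities': array([-0.07008393, -0.03048444,  0.00625903, -0.03687223,  0.01901832,
       -0.04502499]), 'joint_torque': array([  1.20427642, -34.47694302, -10.62324375,   0.22698163,
        -0.08095768,   0.21903805]), 'position': array([ 0.46901808, -0.07400789,  0.12306844]), 'tool_rot': array([ 9.99105472e-01, -4.22615294e-02, -1.26118046e-03, -7.92440461e-04]), 'ft_force': array([-0.74842327, -0.53782654, -0.67182607]), 'moment': array([-0.01977214, -0.0570409 ,  0.04273069]), 'grip_width': 0.0004309427705556211}
```

View pics/scene1.png

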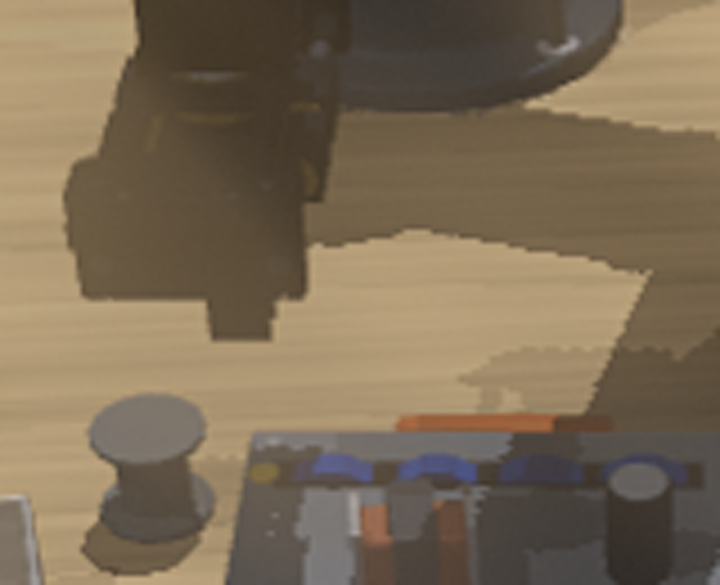

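View pics/top1.png

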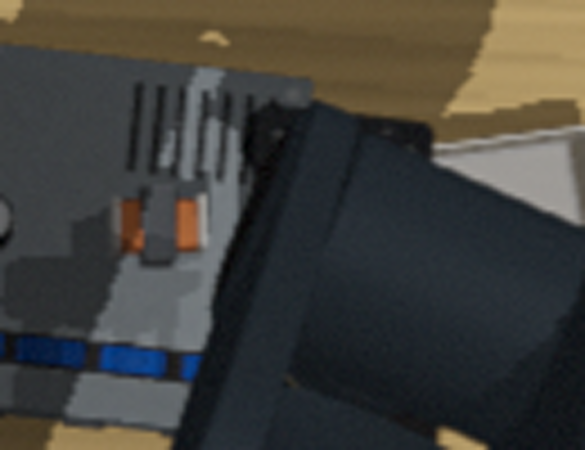

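The scene view shows the shut fingertip at about (244,186), hanging above the yellow dot end. The top view has the hand covering section 1. The reel and tub are untouched. Next I descend near the lid.

Request:
{"name": "drive_tool", "arguments": {"plan": [{"offset": [-0.1,0.1,1.5],"delta_rot": [0,0,0],"jaw": 0},{"offset": [-0.1,0.1,3],"delta_rot": [0,0,0],"jaw": 0},{"offset": [-0.1,0.1,4.2],"delta_rot": [0,0,0],"jaw": 0},{"offset": [-0.1,0.1,5.2],"delta_rot": [0,0,0],"jaw": 0},{"offset": [-0.1,0.1,5.8],"delta_rot": [0,0,0],"jaw": 0},{"offset": [-0.1,0.1,6.2],"delta_rot": [0,0,0],"jaw": 0},{"offset": [-0.1,0.1,6.2],"delta_rot": [0,0,0],"jaw": 0},{"offset": [-0.1,0.1,6.2],"delta_rot": [0,0,0],"jaw": 0}]}}

```text
time: 2.2
position: [0.4677, -0.0788, 0.0627]
tool_rot: [0.999, -0.045, 0.0, 0.0]
ft_force: [-0.0, 0.2, -0.3]
grip_width: 0.0
```

Run:
```python
from h import *
for n,box in(("scene",(190,130,350,250)),):
    im=camera(n);cv2.imwrite(f"pics/{n}2.png",cv2.resize(im[box[1]:box[3],box[0]:box[2],::-1],None,fx=5,fy=5,interpolation=cv2.INTER_CUBIC))
goto([.4677,-.0747,.055],-4.84);o=get_obs();print(o["position"],o["ft_force"],o["moment"],o["time"])
print(onplane("scene",(243.8,185.6),.123))
```

```text
offset cm [-0.057 -0.407  0.794] rot deg [ 0.01 -0.04 -0.34]
[ 0.4678994  -0.07880188  0.06294619] [ 0.20742886 -0.43844971  0.45873302] [-0.01830383 -0.06924206  0.00715766] 2.25
[ 0.47706575 -0.07449189  0.123     ]
```

View pics/scene2.png

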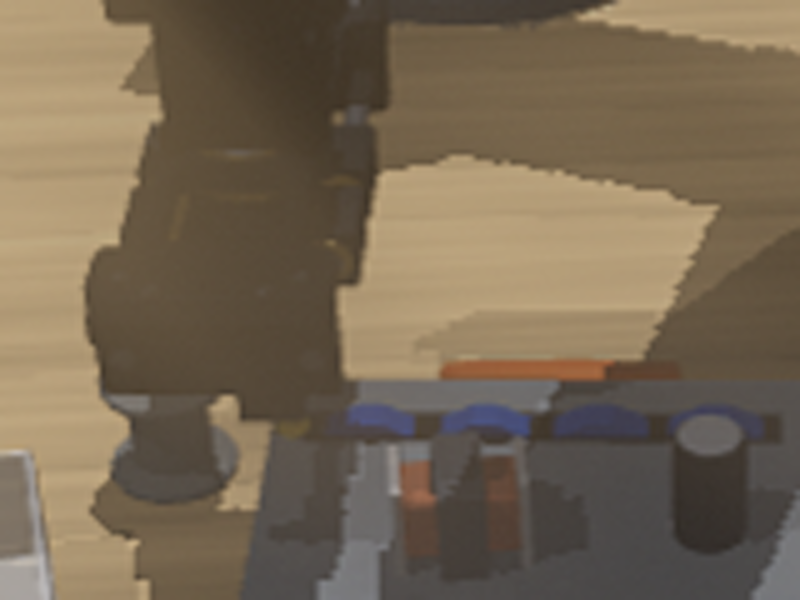

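The scene view shows the tip just above the lid beside the yellow dot, at about (248,214), 4 mm short in y. I'll correct y and touch down gently.

Request:
{"name": "drive_tool", "arguments": {"plan": [{"offset": [-0.05,-0.4,0.2],"delta_rot": [0,0,-0.3],"jaw": 0},{"offset": [-0.05,-0.4,0.4],"delta_rot": [0,0,-0.3],"jaw": 0},{"offset": [-0.05,-0.4,0.5],"delta_rot": [0,0,-0.3],"jaw": 0},{"offset": [-0.05,-0.4,0.6],"delta_rot": [0,0,-0.3],"jaw": 0},{"offset": [-0.05,-0.4,0.7],"delta_rot": [0,0,-0.3],"jaw": 0},{"offset": [-0.05,-0.4,0.8],"delta_rot": [0,0,-0.3],"jaw": 0},{"offset": [-0.05,-0.4,0.85],"delta_rot": [0,0,-0.3],"jaw": 0},{"offset": [-0.05,-0.4,0.85],"delta_rot": [0,0,-0.3],"jaw": 0}]}}

```text
time: 2.92
position: [0.4676, -0.0744, 0.0547]
tool_rot: [0.999, -0.042, 0.0, 0.0]
ft_force: [-1.2, 1.1, 9.4]
grip_width: 0.0006
```

Contact with the lid at z=0.0547, at 9 N. I'll ease off 0.3 mm and slide along the row.

Request:
{"name": "drive_tool", "arguments": {"plan": [{"offset": [0,0,-0.03],"delta_rot": [0,0,0],"jaw": 0},{"offset": [0,-0.2,-0.03],"delta_rot": [0,0,0],"jaw": 0},{"offset": [0,-0.4,-0.03],"delta_rot": [0,0,0],"jaw": 0},{"offset": [0,-0.6,-0.03],"delta_rot": [0,0,0],"jaw": 0},{"offset": [0,-0.8,-0.03],"delta_rot": [0,0,0],"jaw": 0},{"offset": [0,-1.0,-0.03],"delta_rot": [0,0,0],"jaw": 0},{"offset": [0,-1.2,-0.03],"delta_rot": [0,0,0],"jaw": 0},{"offset": [0,-1.4,-0.03],"delta_rot": [0,0,0],"jaw": 0}]}}

```text
time: 3.58
position: [0.4708, -0.0628, 0.0553]
tool_rot: [0.999, -0.042, 0.002, 0.002]
ft_force: [-1.2, -7.9, 5.9]
grip_width: 0.0005
```

Request:
{"name": "drive_tool", "arguments": {"plan": [{"offset": [0,-0.2,0],"delta_rot": [0,0,0],"jaw": 0},{"offset": [0,-0.4,0],"delta_rot": [0,0,0],"jaw": 0},{"offset": [0,-0.6,0],"delta_rot": [0,0,0],"jaw": 0},{"offset": [0,-0.8,0],"delta_rot": [0,0,0],"jaw": 0},{"offset": [0,-1.0,0],"delta_rot": [0,0,0],"jaw": 0},{"offset": [0,-1.2,0],"delta_rot": [0,0,0],"jaw": 0},{"offset": [0,-1.4,0],"delta_rot": [0,0,0],"jaw": 0},{"offset": [0,-1.4,0],"delta_rot": [0,0,0],"jaw": 0}]}}

```text
time: 4.25
position: [0.4723, -0.0482, 0.0555]
tool_rot: [0.999, -0.042, 0.003, 0.002]
ft_force: [-0.6, -4.7, 6.2]
grip_width: 0.0004
```

Run:
```python
from h import *
for n,box in(("scene",(220,180,380,280)),):
    im=camera(n);cv2.imwrite(f"pics/{n}3.png",cv2.resize(im[box[1]:box[3],box[0]:box[2],::-1],None,fx=5,fy=5,interpolation=cv2.INTER_CUBIC))
o=get_obs();print(o["position"],o["ft_force"],o["moment"],o["time"])
goto([.4849,.1286,.055],-4.84)
```

```text
[ 0.47224721 -0.048169    0.05547456] [-0.94840752 -3.6911756   7.13874272] [-0.7498931  -0.13792296 -0.04922397] 4.3
offset cm [-2.2100e-01 -1.7721e+01 -1.0000e-03] rot deg [ 0.15 -0.32  0.03]
```

View pics/scene3.png

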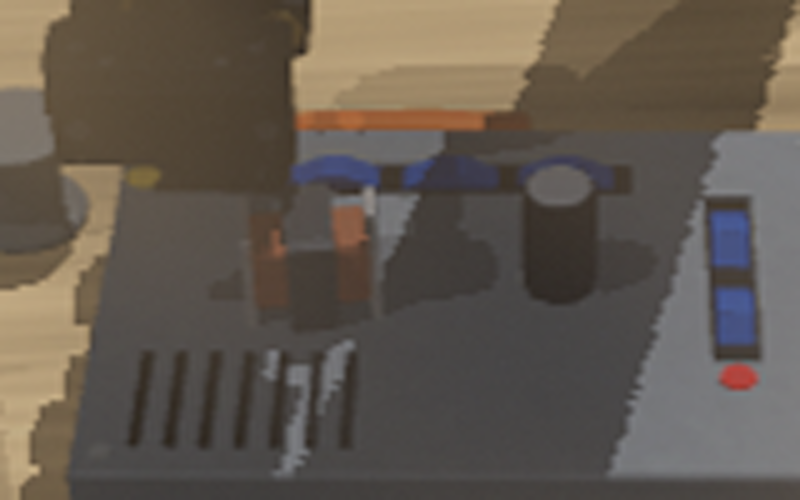

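The hand is over section 1, which is now hidden. Sections 2–4 still stand and nothing else has moved. z = 0.0555 means section 1 is down. I'll continue.

Request:
{"name": "drive_tool", "arguments": {"plan": [{"offset": [-0.05,-0.25,0],"delta_rot": [0,0,0],"jaw": 0},{"offset": [-0.1,-0.5,0],"delta_rot": [0,0,0],"jaw": 0},{"offset": [-0.1,-0.75,0],"delta_rot": [0,0,0],"jaw": 0},{"offset": [-0.1,-1.0,0],"delta_rot": [0,0,0],"jaw": 0},{"offset": [-0.1,-1.25,0],"delta_rot": [0,0,0],"jaw": 0},{"offset": [-0.1,-1.5,0],"delta_rot": [0,0,0],"jaw": 0},{"offset": [-0.1,-1.75,0],"delta_rot": [0,0,0],"jaw": 0},{"offset": [-0.1,-2.0,0],"delta_rot": [0,0,0],"jaw": 0}]}}

```text
time: 4.97
position: [0.4728, -0.0284, 0.0553]
tool_rot: [0.999, -0.042, 0.003, 0.002]
ft_force: [-0.6, -6.4, 6.3]
grip_width: 0.0004
```

Request:
{"name": "drive_tool", "arguments": {"plan": [{"offset": [0,-0.25,0],"delta_rot": [0,0,0],"jaw": 0},{"offset": [0,-0.5,0],"delta_rot": [0,0,0],"jaw": 0},{"offset": [0,-0.75,0],"delta_rot": [0,0,0],"jaw": 0},{"offset": [0,-1.0,0],"delta_rot": [0,0,0],"jaw": 0},{"offset": [0,-1.25,0],"delta_rot": [0,0,0],"jaw": 0},{"offset": [0,-1.5,0],"delta_rot": [0,0,0],"jaw": 0},{"offset": [0,-1.75,0],"delta_rot": [0,0,0],"jaw": 0},{"offset": [0,-2.0,0],"delta_rot": [0,0,0],"jaw": 0}]}}

```text
time: 5.63
position: [0.4745, -0.0083, 0.0554]
tool_rot: [0.999, -0.042, 0.003, 0.001]
ft_force: [0.5, -7.3, 7.6]
grip_width: 0.0005
```

Run:
```python
from h import *
for n,box in(("scene",(220,180,380,280)),):
    im=camera(n);cv2.imwrite(f"pics/{n}4.png",cv2.resize(im[box[1]:box[3],box[0]:box[2],::-1],None,fx=5,fy=5,interpolation=cv2.INTER_CUBIC))
o=get_obs();print(o["position"],o["ft_force"],o["moment"],o["time"])
goto([.4849,.1286,.055],-4.84)
```

```text
[ 0.47453925 -0.00785963  0.05546235] [ 0.01668046 -4.68865454  7.88740494] [-8.82657941e-01 -9.48843699e-02  6.28867370e-04] 5.6833
offset cm [ -0.107 -13.685   0.014] rot deg [ 0.13 -0.3   0.05]
```

View pics/scene4.png

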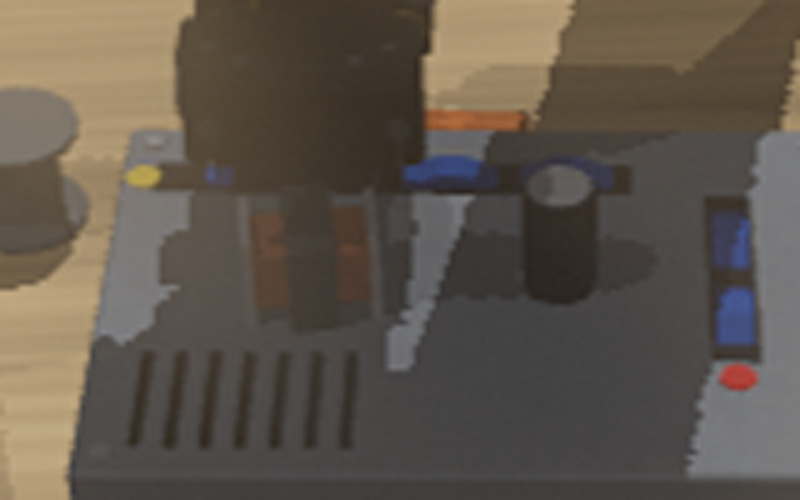

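Section 1 now appears only as a flat short blue patch at about (264,215), so it is flush. The tip is on section 2, and 3–6 still stand. Continuing.

Request:
{"name": "drive_tool", "arguments": {"plan": [{"offset": [-0.05,-0.25,0],"delta_rot": [0,0,0],"jaw": 0},{"offset": [-0.05,-0.5,0],"delta_rot": [0,0,0],"jaw": 0},{"offset": [-0.05,-0.75,0],"delta_rot": [0,0,0],"jaw": 0},{"offset": [-0.05,-1.0,0],"delta_rot": [0,0,0],"jaw": 0},{"offset": [-0.05,-1.25,0],"delta_rot": [0,0,0],"jaw": 0},{"offset": [-0.05,-1.5,0],"delta_rot": [0,0,0],"jaw": 0},{"offset": [-0.05,-1.75,0],"delta_rot": [0,0,0],"jaw": 0},{"offset": [-0.05,-2.0,0],"delta_rot": [0,0,0],"jaw": 0}]}}

```text
time: 6.35
position: [0.4754, 0.0117, 0.0553]
tool_rot: [0.999, -0.042, 0.002, 0.001]
ft_force: [0.6, -7.6, 5.1]
grip_width: 0.0004
```

Request:
{"name": "drive_tool", "arguments": {"plan": [{"offset": [0,-0.25,0],"delta_rot": [0,0,0],"jaw": 0},{"offset": [0,-0.5,0],"delta_rot": [0,0,0],"jaw": 0},{"offset": [0,-0.75,0],"delta_rot": [0,0,0],"jaw": 0},{"offset": [0,-1.0,0],"delta_rot": [0,0,0],"jaw": 0},{"offset": [0,-1.25,0],"delta_rot": [0,0,0],"jaw": 0},{"offset": [0,-1.5,0],"delta_rot": [0,0,0],"jaw": 0},{"offset": [0,-1.75,0],"delta_rot": [0,0,0],"jaw": 0},{"offset": [0,-2.0,0],"delta_rot": [0,0,0],"jaw": 0}]}}

```text
time: 7.02
position: [0.4771, 0.0319, 0.0554]
tool_rot: [0.999, -0.042, 0.002, 0.001]
ft_force: [-0.2, -5.9, 9.0]
grip_width: 0.0003
```

Request:
{"name": "drive_tool", "arguments": {"plan": [{"offset": [0,-0.25,0],"delta_rot": [0,0,0],"jaw": 0},{"offset": [0,-0.5,0],"delta_rot": [0,0,0],"jaw": 0},{"offset": [0,-0.75,0],"delta_rot": [0,0,0],"jaw": 0},{"offset": [0,-1.0,0],"delta_rot": [0,0,0],"jaw": 0},{"offset": [0,-1.25,0],"delta_rot": [0,0,0],"jaw": 0},{"offset": [0,-1.5,0],"delta_rot": [0,0,0],"jaw": 0},{"offset": [0,-1.75,0],"delta_rot": [0,0,0],"jaw": 0},{"offset": [0,-2.0,0],"delta_rot": [0,0,0],"jaw": 0}]}}

```text
time: 7.68
position: [0.4785, 0.0517, 0.0552]
tool_rot: [0.999, -0.042, 0.002, 0.001]
ft_force: [-0.6, -8.5, 6.2]
grip_width: 0.0004
```

Run:
```python
from h import *
for n,box in(("scene",(220,180,380,280)),):
    im=camera(n);cv2.imwrite(f"pics/{n}5.png",cv2.resize(im[box[1]:box[3],box[0]:box[2],::-1],None,fx=5,fy=5,interpolation=cv2.INTER_CUBIC))
o=get_obs();print(o["position"],o["ft_force"],o["moment"],o["time"])
goto([.4849,.1286,.055],-4.84)
```

```text
[0.47852329 0.05201287 0.05524218] [-0.07798857 -6.34736531  6.61184024] [-1.10210825 -0.10031569 -0.01836879] 7.7333
offset cm [-1.000e-03 -7.685e+00  8.000e-03] rot deg [ 0.12 -0.21  0.07]
```

View pics/scene5.png

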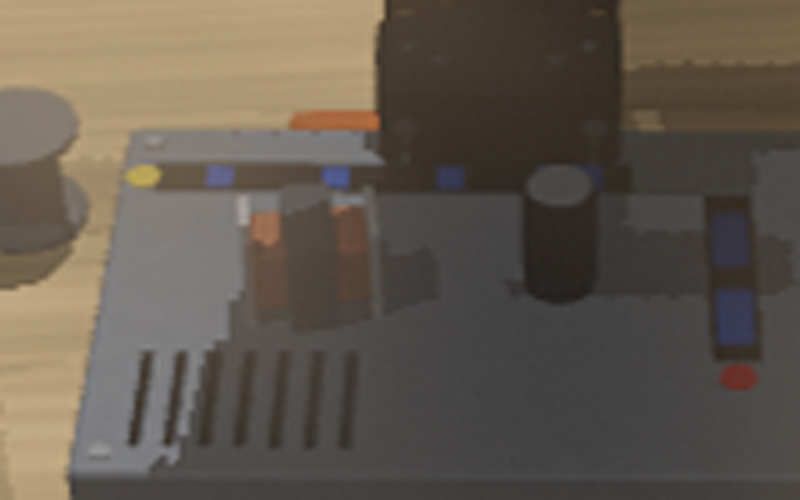

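Sections 1–3 appear as flat blue patches at about (264,215), (287,215) and (310,215), with only the crowns visible. The tip is on the ramp of section 4. Continuing to the corner.

Request:
{"name": "drive_tool", "arguments": {"plan": [{"offset": [0,-0.25,0],"delta_rot": [0,0,0],"jaw": 0},{"offset": [0,-0.5,0],"delta_rot": [0,0,0],"jaw": 0},{"offset": [0,-0.75,0],"delta_rot": [0,0,0],"jaw": 0},{"offset": [0,-1.0,0],"delta_rot": [0,0,0],"jaw": 0},{"offset": [0,-1.25,0],"delta_rot": [0,0,0],"jaw": 0},{"offset": [0,-1.5,0],"delta_rot": [0,0,0],"jaw": 0},{"offset": [0,-1.75,0],"delta_rot": [0,0,0],"jaw": 0},{"offset": [0,-2.0,0],"delta_rot": [0,0,0],"jaw": 0}]}}

```text
time: 8.4
position: [0.4801, 0.0719, 0.0554]
tool_rot: [0.999, -0.042, 0.002, 0.001]
ft_force: [-0.2, -6.3, 7.4]
grip_width: 0.0005
```

Request:
{"name": "drive_tool", "arguments": {"plan": [{"offset": [0,-0.25,0],"delta_rot": [0,0,0],"jaw": 0},{"offset": [0,-0.5,0],"delta_rot": [0,0,0],"jaw": 0},{"offset": [0,-0.75,0],"delta_rot": [0,0,0],"jaw": 0},{"offset": [0,-1.0,0],"delta_rot": [0,0,0],"jaw": 0},{"offset": [0,-1.25,0],"delta_rot": [0,0,0],"jaw": 0},{"offset": [0,-1.5,0],"delta_rot": [0,0,0],"jaw": 0},{"offset": [0,-1.75,0],"delta_rot": [0,0,0],"jaw": 0},{"offset": [0,-2.0,0],"delta_rot": [0,0,0],"jaw": 0}]}}

```text
time: 9.07
position: [0.4816, 0.0921, 0.0552]
tool_rot: [0.999, -0.042, 0.001, 0.001]
ft_force: [-0.8, -5.2, 6.7]
grip_width: 0.0005
```

Request:
{"name": "drive_tool", "arguments": {"plan": [{"offset": [0,-0.4,0],"delta_rot": [0,0,0],"jaw": 0},{"offset": [0,-0.8,0],"delta_rot": [0,0,0],"jaw": 0},{"offset": [0,-1.2,0],"delta_rot": [0,0,0],"jaw": 0},{"offset": [0,-1.6,0],"delta_rot": [0,0,0],"jaw": 0},{"offset": [0,-2.0,0],"delta_rot": [0,0,0],"jaw": 0},{"offset": [0,-2.4,0],"delta_rot": [0,0,0],"jaw": 0},{"offset": [0,-2.8,0],"delta_rot": [0,0,0],"jaw": 0},{"offset": [0,-3.1,0],"delta_rot": [0,0,0],"jaw": 0}]}}

```text
time: 9.73
position: [0.484, 0.1231, 0.0552]
tool_rot: [0.999, -0.042, 0.001, 0.001]
ft_force: [0.0, -5.4, 5.9]
grip_width: 0.0002
```

Run:
```python
from h import *
for n,box in(("scene",(220,180,380,280)),):
    im=camera(n);cv2.imwrite(f"pics/{n}6.png",cv2.resize(im[box[1]:box[3],box[0]:box[2],::-1],None,fx=5,fy=5,interpolation=cv2.INTER_CUBIC))
o=get_obs();print(o["position"],o["ft_force"],o["moment"],o["time"])
goto([.4849,.1286,.055],-4.84)
goto([.5576,.1224,.055],-4.84)
```

```text
[0.48404047 0.12356405 0.05520231] [ 0.36473881 -3.01152421  6.4395723 ] [-0.58183559 -0.16629411 -0.0066502 ] 9.7833
offset cm [ 0.044 -0.509  0.02 ] rot deg [ 0.06 -0.15  0.06]
offset cm [ 7.34  -0.497  0.039] rot deg [ 0.06 -0.15  0.06]
```

View pics/scene6.png

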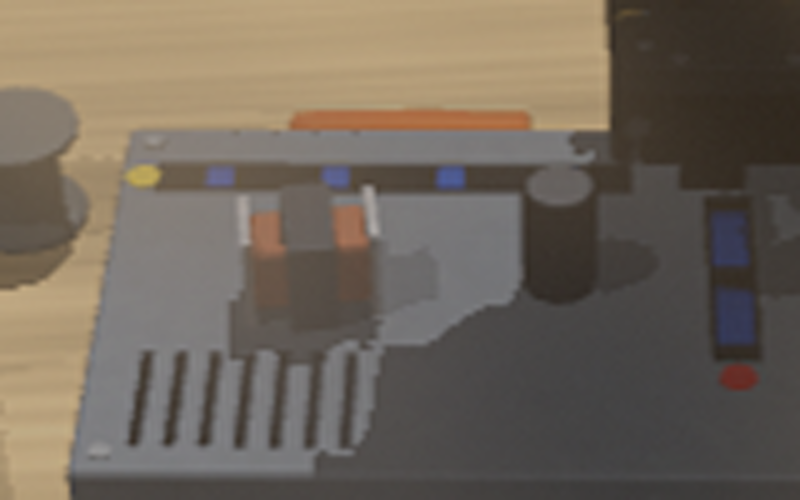

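Section 4's spot is behind the capacitor, but no dome shows above the lid and z was 0.0554 while over it. The tip is at the corner, 5 mm short in y. I'll finish the corner, backing off slightly in x, then slide along +x.

Request:
{"name": "drive_tool", "arguments": {"plan": [{"offset": [-0.2,0,0],"delta_rot": [0,0,0],"jaw": 0},{"offset": [-0.3,-0.2,0],"delta_rot": [0,0,0],"jaw": 0},{"offset": [-0.3,-0.4,0],"delta_rot": [0,0,0],"jaw": 0},{"offset": [-0.1,-0.45,0],"delta_rot": [0,0,0],"jaw": 0},{"offset": [0.1,-0.45,0],"delta_rot": [0,0,0],"jaw": 0},{"offset": [0.3,-0.45,0],"delta_rot": [0,0,0],"jaw": 0},{"offset": [0.5,-0.45,0],"delta_rot": [0,0,0],"jaw": 0},{"offset": [0.7,-0.45,0],"delta_rot": [0,0,0],"jaw": 0}]}}

```text
time: 10.45
position: [0.4838, 0.1278, 0.0543]
tool_rot: [0.999, -0.042, -0.007, 0.0]
ft_force: [-10.3, 0.6, 11.3]
grip_width: 0.0005
```

Request:
{"name": "drive_tool", "arguments": {"plan": [{"offset": [0.25,0,0],"delta_rot": [0,0,0],"jaw": 0},{"offset": [0.5,0,0],"delta_rot": [0,0,0],"jaw": 0},{"offset": [0.75,0,0],"delta_rot": [0,0,0],"jaw": 0},{"offset": [1.0,0,0],"delta_rot": [0,0,0],"jaw": 0},{"offset": [1.25,0,0],"delta_rot": [0,0,0],"jaw": 0},{"offset": [1.5,0,0],"delta_rot": [0,0,0],"jaw": 0},{"offset": [1.75,0,0],"delta_rot": [0,0,0],"jaw": 0},{"offset": [2.0,0,0],"delta_rot": [0,0,0],"jaw": 0}]}}

```text
time: 11.12
position: [0.5003, 0.1268, 0.054]
tool_rot: [0.999, -0.042, -0.01, 0.0]
ft_force: [-13.1, 2.4, 13.9]
grip_width: 0.0004
```

Run:
```python
from h import *
o=get_obs();print(o["position"],o["ft_force"],o["moment"],o["time"])
goto([.5576,.1224,.055],-4.84)
goto([.5695,.1214,.055],-4.84)
```

```text
[0.50027576 0.12683453 0.05398383] [-13.06171781   2.39769141  13.88409239] [0.32630774 2.26664963 0.03245735] 11.1167
offset cm [ 5.746 -0.043 -0.22 ] rot deg [ 0.08  1.18 -0.01]
offset cm [ 6.94  -0.044 -0.244] rot deg [ 0.08  1.18 -0.01]
```

The drag along x tilts the tool by 1.2° and the push has grown to 14 N. I'll ease up 0.8 mm and go on.

Request:
{"name": "drive_tool", "arguments": {"plan": [{"offset": [0,0,-0.04],"delta_rot": [0,0,0],"jaw": 0},{"offset": [0.1,0,-0.08],"delta_rot": [0,0,0],"jaw": 0},{"offset": [0.3,0,-0.08],"delta_rot": [0,0,0],"jaw": 0},{"offset": [0.5,0,-0.08],"delta_rot": [0,0,0],"jaw": 0},{"offset": [0.7,0,-0.08],"delta_rot": [0,0,0],"jaw": 0},{"offset": [0.9,0,-0.08],"delta_rot": [0,0,0],"jaw": 0},{"offset": [1.1,0,-0.08],"delta_rot": [0,0,0],"jaw": 0},{"offset": [1.3,0,-0.08],"delta_rot": [0,0,0],"jaw": 0}]}}

```text
time: 11.78
position: [0.5106, 0.1259, 0.0541]
tool_rot: [0.999, -0.042, -0.013, 0.0]
ft_force: [-11.5, 1.5, 13.1]
grip_width: 0.0007
```

Run:
```python
from h import *
for n,box in(("scene",(280,170,440,280)),):
    im=camera(n);cv2.imwrite(f"pics/{n}7.png",cv2.resize(im[box[1]:box[3],box[0]:box[2],::-1],None,fx=5,fy=5,interpolation=cv2.INTER_CUBIC))
o=get_obs();print(o["position"],o["ft_force"],o["moment"],o["time"])
goto([.5695,.1214,.055],-4.84)
```

```text
[0.51351757 0.12572696 0.05448646] [-8.7656701   1.21397721 12.32388789] [0.10790029 1.48709314 0.01881266] 11.8333
offset cm [ 5.613 -0.041 -0.162] rot deg [0.08 1.13 0.  ]
```

View pics/scene7.png

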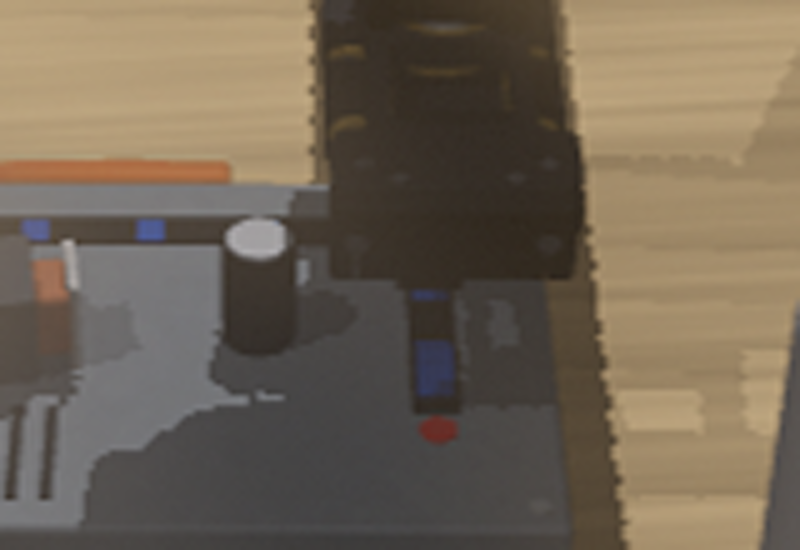

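The view shows section 5's far ramp gone, with only a thin strip of crown by the tip. Section 6 still stands and the red dot is at (367,256). Continuing.

Request:
{"name": "drive_tool", "arguments": {"plan": [{"offset": [0.2,0,-0.03],"delta_rot": [0,0,0],"jaw": 0},{"offset": [0.4,0,-0.04],"delta_rot": [0,0,0],"jaw": 0},{"offset": [0.6,0,-0.04],"delta_rot": [0,0,0],"jaw": 0},{"offset": [0.8,0,-0.04],"delta_rot": [0,0,0],"jaw": 0},{"offset": [1.0,0,-0.04],"delta_rot": [0,0,0],"jaw": 0},{"offset": [1.2,0,-0.04],"delta_rot": [0,0,0],"jaw": 0},{"offset": [1.4,0,-0.04],"delta_rot": [0,0,0],"jaw": 0},{"offset": [1.6,0,-0.04],"delta_rot": [0,0,0],"jaw": 0}]}}

```text
time: 12.5
position: [0.5384, 0.1238, 0.0554]
tool_rot: [0.999, -0.043, -0.001, -0.0]
ft_force: [-6.2, 2.1, 5.3]
grip_width: 0.0005
```

Request:
{"name": "drive_tool", "arguments": {"plan": [{"offset": [0.2,0,0],"delta_rot": [0,0,0],"jaw": 0},{"offset": [0.4,0,0],"delta_rot": [0,0,0],"jaw": 0},{"offset": [0.6,0,0],"delta_rot": [0,0,0],"jaw": 0},{"offset": [0.8,0,0],"delta_rot": [0,0,0],"jaw": 0},{"offset": [1.0,0,0],"delta_rot": [0,0,0],"jaw": 0},{"offset": [1.2,0,0],"delta_rot": [0,0,0],"jaw": 0},{"offset": [1.4,0,0],"delta_rot": [0,0,0],"jaw": 0},{"offset": [1.6,0,0],"delta_rot": [0,0,0],"jaw": 0}]}}

```text
time: 13.17
position: [0.5486, 0.1228, 0.0549]
tool_rot: [0.999, -0.042, -0.007, 0.0]
ft_force: [-11.5, 1.5, 8.0]
grip_width: 0.0002
```

Run:
```python
from h import *
o=get_obs();print(o["position"],o["ft_force"],o["moment"],o["time"])
goto([.5695,.1214,.055],-4.84)
```

```text
[0.54858535 0.12279195 0.05492503] [-11.45489902   1.5237689    8.01695165] [ 0.27109543  2.09171055 -0.01862733] 13.1667
offset cm [ 2.095 -0.038 -0.037] rot deg [ 0.05  0.82 -0.02]
```

Request:
{"name": "drive_tool", "arguments": {"plan": [{"offset": [0.2,0,0],"delta_rot": [0,0,0],"jaw": 0},{"offset": [0.4,0,0],"delta_rot": [0,0,0],"jaw": 0},{"offset": [0.6,0,0],"delta_rot": [0,0,0],"jaw": 0},{"offset": [0.8,0,0],"delta_rot": [0,0,0],"jaw": 0},{"offset": [1.0,0,0],"delta_rot": [0,0,0],"jaw": 0},{"offset": [1.2,0,0],"delta_rot": [0,0,0],"jaw": 0},{"offset": [1.4,0,0],"delta_rot": [0,0,0],"jaw": 0},{"offset": [1.6,0,0],"delta_rot": [0,0,0],"jaw": 0}]}}

```text
time: 13.83
position: [0.5697, 0.1211, 0.0556]
tool_rot: [0.999, -0.042, -0.002, 0.0]
ft_force: [-2.9, 1.3, 4.6]
grip_width: 0.0008
```

Request:
{"name": "drive_tool", "arguments": {"plan": [{"offset": [0.1,0,0],"delta_rot": [0,0,0],"jaw": 0},{"offset": [0.2,0,0],"delta_rot": [0,0,0],"jaw": 0},{"offset": [0.3,0,0],"delta_rot": [0,0,0],"jaw": 0},{"offset": [0.4,0,0],"delta_rot": [0,0,0],"jaw": 0},{"offset": [0.5,0,0],"delta_rot": [0,0,0],"jaw": 0},{"offset": [0.5,0,0],"delta_rot": [0,0,0],"jaw": 0},{"offset": [0.5,0,0],"delta_rot": [0,0,0],"jaw": 0},{"offset": [0.5,0,0],"delta_rot": [0,0,0],"jaw": 0}]}}

```text
time: 14.5
position: [0.5765, 0.1205, 0.0555]
tool_rot: [0.999, -0.042, 0.001, 0.0]
ft_force: [0.8, -0.2, -0.6]
grip_width: 0.0004
```

Run:
```python
from h import *
for n,box in(("scene",(280,170,440,280)),):
    im=camera(n);cv2.imwrite(f"pics/{n}8.png",cv2.resize(im[box[1]:box[3],box[0]:box[2],::-1],None,fx=5,fy=5,interpolation=cv2.INTER_CUBIC))
o=get_obs();print(o["position"],o["ft_force"],o["moment"],o["time"])
goto([.5695,.1214,.055],-4.84)
```

```text
[0.5764058  0.12054641 0.0554828 ] [0.07586952 0.68831572 0.56026707] [ 0.0529983  -0.09174182  0.01830285] 14.55
offset cm [-0.695 -0.026  0.048] rot deg [-0.   -0.05 -0.02]
```

View pics/scene8.png

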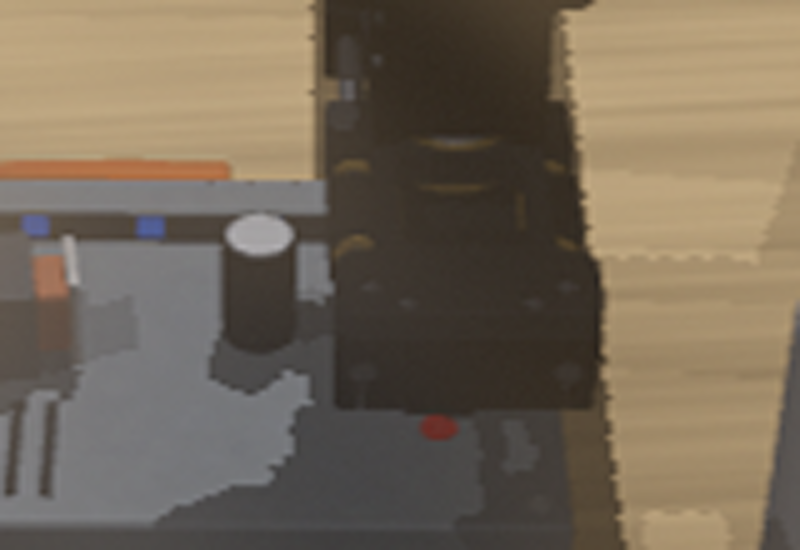

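The tip has reached the end of section 6, just before the red dot, with no force on it. Now I lift straight up.

Request:
{"name": "drive_tool", "arguments": {"plan": [{"offset": [0,0,-1],"delta_rot": [0,0,0],"jaw": 0},{"offset": [0,0,-3],"delta_rot": [0,0,0],"jaw": 0},{"offset": [0,0,-6],"delta_rot": [0,0,0],"jaw": 0},{"offset": [0,0,-9],"delta_rot": [0,0,0],"jaw": 0},{"offset": [0,0,-12],"delta_rot": [0,0,0],"jaw": 0},{"offset": [0,0,-15],"delta_rot": [0,0,0],"jaw": 0},{"offset": [0,0,-17],"delta_rot": [0,0,0],"jaw": 0},{"offset": [0,0,-18],"delta_rot": [0,0,0],"jaw": 0}]}}

```text
time: 15.22
position: [0.5777, 0.1207, 0.2399]
tool_rot: [0.999, -0.042, 0.004, -0.0]
ft_force: [0.6, 0.7, -0.4]
grip_width: 0.0004
```

Request:
{"name": "drive_tool", "arguments": {"plan": [{"offset": [-3,2,0],"delta_rot": [0,0,0],"jaw": 0},{"offset": [-6,5,0],"delta_rot": [0,0,0],"jaw": 0},{"offset": [-8,8,0],"delta_rot": [0,0,0],"jaw": 0},{"offset": [-10,12,0],"delta_rot": [0,0,0],"jaw": 0},{"offset": [-12,16,0],"delta_rot": [0,0,0],"jaw": 0},{"offset": [-13,20,0],"delta_rot": [0,0,0],"jaw": 0},{"offset": [-13,24,0],"delta_rot": [0,0,0],"jaw": 0},{"offset": [-13,28,0],"delta_rot": [0,0,0],"jaw": 0}]}}

```text
time: 15.88
position: [0.421, -0.1462, 0.2355]
tool_rot: [0.999, -0.042, -0.0, -0.0]
ft_force: [1.8, -0.0, -0.5]
grip_width: 0.0005
```

Request:
{"name": "drive_tool", "arguments": {"plan": [{"offset": [0,3,0],"delta_rot": [0,0,0],"jaw": 0},{"offset": [0,6,0],"delta_rot": [0,0,0],"jaw": 0},{"offset": [0,8,0],"delta_rot": [0,0,0],"jaw": 0},{"offset": [0,10,0],"delta_rot": [0,0,0],"jaw": 0},{"offset": [0,11,0],"delta_rot": [0,0,0],"jaw": 0},{"offset": [0,11,0],"delta_rot": [0,0,0],"jaw": 0},{"offset": [0,11,0],"delta_rot": [0,0,0],"jaw": 0},{"offset": [0,11,0],"delta_rot": [0,0,0],"jaw": 0}]}}

```text
time: 16.55
position: [0.4132, -0.2535, 0.2353]
tool_rot: [0.999, -0.042, -0.001, -0.001]
ft_force: [-0.4, 0.7, 0.1]
grip_width: 0.0007
```

Run:
```python
from h import *
for n,box in(("scene",(232,170,402,300)),("top",(190,180,450,320))):
    im=camera(n);cv2.imwrite(f"pics/{n}9.png",cv2.resize(im[box[1]:box[3],box[0]:box[2],::-1],None,fx=(4.5 if n=="scene" else 3),fy=(4.5 if n=="scene" else 3),interpolation=cv2.INTER_CUBIC))
    h=cv2.cvtColor(np.ascontiguousarray(im[:,:,::-1]),cv2.COLOR_BGR2HSV)
    for b in blobs(h,(105,100,30),(130,255,255),(232,200,400,300) if n=="scene" else (255,195,385,295)): print(n,b,onplane(n,b[0],.0555).round(4))
o=get_obs();print(o["position"],o["ft_force"],o["time"])
```

```text
scene ([365.68, 227.05], 19, [363, 226, 7, 3]) [0.5184 0.1255 0.0555]
scene ([366.32, 242.24], 25, [363, 241, 8, 4]) [0.558  0.1214 0.0555]
top ([281.55, 235.1], 31, [279, 233, 6, 6]) [0.5587 0.1232 0.0555]
top ([279.38, 252.94], 34, [276, 250, 7, 7]) [0.519  0.1266 0.0555]
top ([302.58, 270.67], 36, [300, 268, 6, 7]) [0.4814 0.0746 0.0555]
top ([320.9, 272.55], 31, [318, 270, 6, 6]) [0.4784 0.0346 0.0555]
top ([339.03, 274.61], 31, [337, 272, 5, 7]) [ 0.475  -0.0051  0.0555]
top ([357.27, 276.73], 33, [355, 274, 6, 7]) [ 0.4714 -0.045   0.0555]
[ 0.41344321 -0.25344357  0.23545471] [ 0.33401275 -0.51590161 -0.25881298] 16.65
```

View pics/scene9.png

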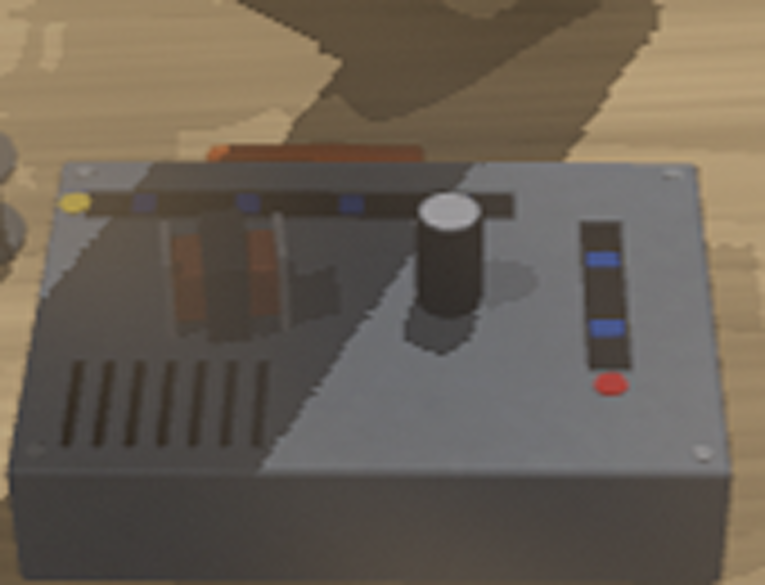

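View pics/top9.png

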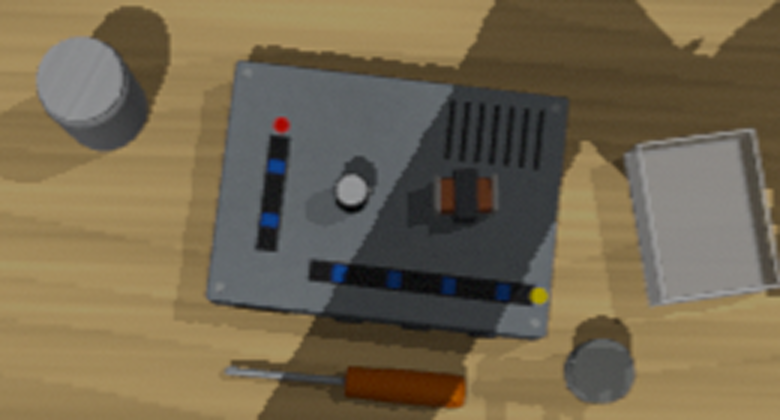

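Both views show all six sections reduced to equal short crown patches, about 6 px long where they were 16 px. The top view has them at (357,277), (339,275), (321,273), (303,271), (279,253) and (282,235). The loose parts look unmoved.

```bash
python3 -c "
from rig import *
print(hand_in())"
```

```text
the job is handed in; nothing more can be done
None
```

I slid the closed fingertips along the lid from the yellow dot, round the corner, to just short of the red dot. All six sections were pressed down in order, and I handed the job in at about 16.7 s.

- **Sections:** In the last top view all six show only short crown patches of equal size, about 6 px long where they were 16 px. I could not read the joint values directly. Section 4 is hidden behind the capacitor in the scene view, so only the top view confirms it.
- **Loose parts:** By eye, the capacitor, transformer, screwdriver, can, tub and reel look upright and where they stood. I did not measure their positions again.
- **Forces:** The highest reading at the end of a move was about 14 N up with 13 N of drag, on section 5. There the tool lagged and tilted just over 1°, so I eased it up and the force dropped. I saw no readings between those moments.
- **Measurements:** The two cameras differed by 1–2 mm on where the dots are, so I averaged them. Touching the lid gave z = 0.0547 m, close to the stated 55 mm.
- **Finish:** The arm stopped 23.5 cm above the bench, off to the side of the case, with about zero force on the tool.

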